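# Load the mould drying box

## Robot

A 7-joint arm with a two-finger parallel gripper is mounted at the origin on the work surface. World frame = base frame: x ahead of the robot, y to its left, z up, the work surface at z = 0. Lengths are in m, angles in rad, forces in N, time in s.
With the tool pointing down it reaches from about 0.4 to 0.85 m from the base axis. Payload 10.4 kg.
Tool frame: the origin (TCP) lies at the very end of the fingers, on their centre line; the grasp point (between the pads) lies 19 mm behind it; z points along the fingers, y is the line along which they close (so a half turn about z gives the same grasp; the last joint's range is limited). The gripper opens to 87 mm and grips with 3 to 60 N. Pads are 19 mm wide; open, the fingers measure 117 mm over their backs; the gripper's body (75 mm by 190 mm) begins 51 mm behind the grasp point.
Start: joints at [1.132, 0.332, -0.065, 1.46, 0.022, 1.35, -0.088], TCP at [0.252, -0.572, 0.223] pointing down, gripper open.
Joint ranges: [-2.6, 2.6], [-0.5, 2.12], [-1.47, 1.34], [0.16, 2.42], [-1.27, 4.41], [0.06, 2.06], [-2.6, 2.6]. Speed limits (rad/s): [2.22, 2.22, 2.79, 2.79, 3.14, 3.14, 3.14].

## Interface

Orientations are given as a unit quaternion [x, y, z, w].
In Python, from bench import * gives the robot as it stands.
- The arm moves only by the tool carry_out, never from a script. Its argument "deltas" is a list of rows, each an object with "hand": the finger opening in mm, from 0 to 87; "dp": the shift along the tool's x, y, z each as a share of 250 mm, from -1 to 1, a list of three; "spin": the turn about the tool's z as a share of pi rad, from -1 to 1. In form: [{"hand": hand, "dp": [dx, dy, dz], "spin": spin}, ...]. A call has 1 to 20 rows; each row is the pose to reach, as a shift and turn from the pose commanded when the call began, along the tool's axes at that moment, turning the shorter way round; what a row does not reach only later rows make up. A row lasts 1/10 s, in which the tool goes at most 50 mm and 8.59 degrees, less where a joint would pass 70% of its speed; a pose out of reach is approached as far as the arm can. A call with a number of a shift or a turn outside -1 to 1 is refused whole. A call with a gripper value outside its range is refused whole. The fingers move at their own pace and stop on an object; "force" is the grip in N (left out, the last holds). Time passes only in rows, so rows that repeat a pose let the fingers close. It gives the time, the measured TCP pose, the force, the opening and the grip force at its end, in the units of the state.
- read_state(): the state, without advancing time (a new reading comes with each control period).
- camera(name): name is "scene" or "top"; returns the picture (384x512x3 uint8, red, green, blue); there is no depth.
- get_calibration(name): a dict with "fx", "fy", "cx", "cy" (pixels), "k1" (the pictures are not rectified: a ray, as slopes to the right and down, at radius r is drawn at 1 + k1 r^2 times it, then the intrinsics apply), "R" (3x3) and "t" (3): a world point X has camera coordinates R X + t. Camera axes: x right, y down, z forward; pixel columns grow to the right and rows downward; lengths in m; the calibration is good to about 2 mm. A picture is of the moment at which its call begins. get_calibration takes no time and is no camera call.
- close_job(): hands the job in; it is judged then, once.
The state is a dict: "time": time; "joint_positions": joint angles; "joint_vel": joint speeds; "joint_torque": joint torques, N m; "ee_pos": TCP position; "eef_rot": TCP orientation; "ft_force": force on the tool from outside, world axes, zero at the start; "torque": the same for the moment, N m; "width": finger opening in m; "grip_force": force on a finger pad.
Only numpy, scipy, OpenCV 4.12 (cv2) and the standard library are available. Lean on these libraries where they do the work, as an engineer would, in place of code of your own. Each camera call takes 0.05 s, during which the arm holds its last target. There are 200 camera calls.

## Task

Put the long, low plaster mould in the drying box: pull the box's bottom-hinged door fully down, set the mould gently on the lowered door, upright, one end towards the opening, let go, then slide it in until all of it is well inside. Swing the door back up until it is fully shut. Leave the square mould, the plates and the bottle where they stand.

Things in the scene. Friction and masses are not known exactly. Their poses are not given: they have to be found in the camera images.
- drying_box: White box, sloping front, fixed, 205 deep (x) x 230 wide (y) x 181 mm high. Origin: on the table under the middle of the door's hinge line, which runs along y at z = 50 mm. x points level into the box. Floor at z = 49 from x = 0 to the back wall at x = 197; side walls inside at y = +-107; ceiling z = 173. The roof starts at x = 86: with the door down, the floor before it is open from above.
- flap (a joint): Door: steel panel 150 mm long from the hinge, 226 wide, 12 thick, dark bow handle at its free edge. Radians: 0 = shut (panel leans back into the box, 0.61 from upright, free edge at the roof's front); 2.18 = fully down: level, inner face up, flush with the floor, 50 mm above the table, reaching to box x = -150. Stiff hinge, stays where left; 4 N at the handle moves it. Starts shut or ajar.
- flap_bar (a point): Middle of the door's handle bar: round, 14 mm thick, 150 long, parallel to the hinge, 215 mm from the hinge line along the panel (65 past its free edge, on two legs at its ends; fingers pass on both sides of the bar), 6 mm outside the plane of the panel's inner face. Stands above the roof's front when shut; 44 mm above the table when down.
- long_mould: The mould to load: a long, low plaster block 140 (its x) x 56 (y) x 44 mm high (z), edges rounded, with a thin black rubber strap around it, a parting line and a grey pouring hole on top. About 0.4 kg. Origin: centre of its underside. It stands on the table. The only long one.
- block_mould: Bystander: a square, taller plaster mould 95 x 95 x 75 mm with a strap, standing on the table. Origin: centre of its underside.
- plates: Bystander: a stack of white plates, 110 mm across, 52 mm high. Origin: centre of its underside.
- bottle: Bystander: a white bottle with a black cap, 60 mm across, 150 mm high. Origin: centre of its underside.
Not all that is in view belongs to the job. Leave any green or pink look-alike of the long_mould alone.

How it is judged:
By the outcome, as a careful person would: the job done as asked, in the order asked, and still so for the second after the job is handed in, with the robot touching nothing.
It also fails if it takes over 72 s, if anything falls off the work surface, if the arm or the gripper's body presses on something with over 40 N, if the wrist force passes 120 N, or if a joint passes its speed limit or range.

## Working session

There is one attempt and no reset: what is moved stays moved. The work goes in short steps, Python scripts to look and compute and a tool call to move; the robot and the scene stay as the last step left them, time stands still between calls to the robot, and variables do not carry over. Pictures are saved under pics/ and viewed, at most 10 in all, crops included, and the job is handed in when it is done.

Besides the shell and the picture viewer there is one more tool, called after "Request:" by a JSON object that holds its "op" and its "data", one argument or row to a line. carry_out: Moves the arm, as the interface text tells. Its arguments: {"type":"object","properties":{"deltas":{"type":"array","items":{"type":"object","properties":{"hand":{"type":"number"},"dp":{"type":"array","items":{"type":"number","minimum":-1,"maximum":1}},"spin":{"type":"number","minimum":-1,"maximum":1}}}},"force":{"type":"number"}},"required":["deltas"]}

```bash
mkdir -p pics; python3 - <<'E'
from bench import *
import cv2
for n in ["scene","top"]:
    cv2.imwrite(f"pics/{n}0.png",cv2.cvtColor(camera(n),cv2.COLOR_RGB2BGR)); c=get_calibration(n); print(n,c)
s=read_state(); print(s["time"],s["ee_pos"],s["eef_rot"],s["width"],s["ft_force"])
E
```

```text
scene {'fx': 374.12249866053696, 'fy': 374.12249866053696, 'cx': 245.05601674754067, 'cy': 192.68838742442028, 'k1': -0.06171498896565953, 'R': array([[-0.12839666,  0.99161013,  0.01495498],
       [ 0.51656169,  0.07974338, -0.8525286 ],
       [-0.84656855, -0.10173666, -0.52246659]]), 't': array([ 0.0670324 , -0.12568734,  1.61737081])}
top {'fx': 455.4826655902085, 'fy': 455.4826655902085, 'cx': 256.2243449409332, 'cy': 184.92925779661155, 'k1': -0.061755196216676723, 'R': array([[-0.00724186, -0.9999013 ,  0.01203944],
       [-0.99622227,  0.00617225, -0.08662038],
       [ 0.08653752, -0.01262125, -0.99616864]]), 't': array([0.00361208, 0.53662026, 1.31862571])}
0.1 [ 0.25231169 -0.57142772  0.22187091] [ 9.78465612e-01  2.06408973e-01 -1.41503884e-04 -6.00952254e-04] 0.08724247236070126 [-0.2964608   0.29885229 -0.35227318]
```

View pics/scene0.png

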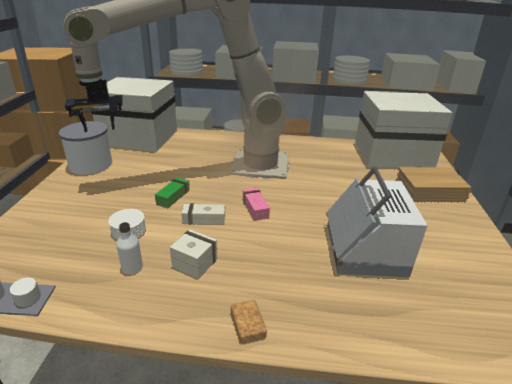

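View pics/top0.png

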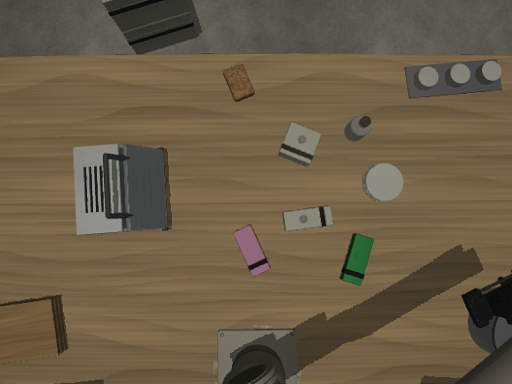

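The pictures show the box at top-view (122,188) with its door facing right (world -y), the long mould at (308,218), and pink and green look-alikes at (252,250) and (357,260). Next I'll enlarge them to measure.

```bash
cat > h.py <<'E'
from bench import *
import cv2, numpy as np
from scipy.spatial.transform import Rotation as Rn
def proj(n,X):
    c=get_calibration(n); p=np.atleast_2d(X)@c["R"].T+c["t"]; s=p[:,:2]/p[:,2:]
    s=s*(1+c["k1"]*(s**2).sum(1,keepdims=True)); return s*[c["fx"],c["fy"]]+[c["cx"],c["cy"]]
def unproj(n,uv,z):
    c=get_calibration(n); d=(np.atleast_2d(uv)-[c["cx"],c["cy"]])/[c["fx"],c["fy"]]; s=d.copy()
    for _ in range(20): s=d/(1+c["k1"]*(s**2).sum(1,keepdims=True))
    r=np.c_[s,np.ones(len(s))]@c["R"]; o=-c["R"].T@c["t"]
    return o+r*((z-o[2])/r[:,2:])
def shot(n): return cv2.cvtColor(camera(n),cv2.COLOR_RGB2BGR)
E
python3 - <<'E'
import cv2,numpy as np
t=cv2.imread("pics/top0.png"); s=cv2.imread("pics/scene0.png")
a=cv2.resize(t[135:245,65:185],None,fx=3.3,fy=3.3,interpolation=cv2.INTER_CUBIC)
b=cv2.resize(s[165:280,315:425],None,fx=3.15,fy=3.15,interpolation=cv2.INTER_CUBIC)
c=cv2.resize(t[195:240,270:345],None,fx=5,fy=5,interpolation=cv2.INTER_CUBIC)
d=cv2.resize(s[195:235,170:240],None,fx=5,fy=5,interpolation=cv2.INTER_CUBIC)
o=np.zeros((600,800,3),np.uint8)
for im,x,y in((a,0,0),(b,400,0),(c,0,370),(d,400,370)):
    h=min(im.shape[0],600-y);w=min(im.shape[1],800-x); o[y:y+h,x:x+w]=im[:h,:w]
cv2.imwrite("pics/crop1.png",o)
E
```

```text
(no output)
```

View pics/crop1.png

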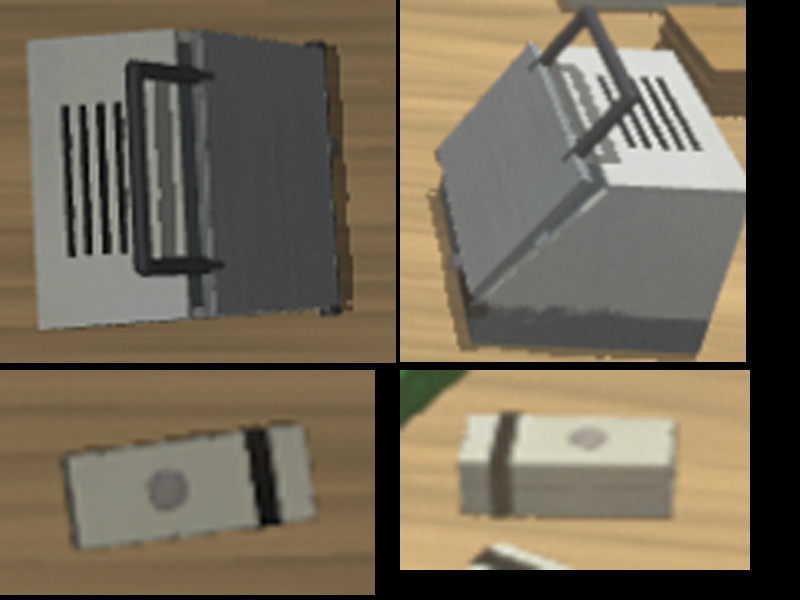

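```bash
cat > fit.py <<'E'
from h import *
from scipy.optimize import least_squares
T=lambda x,y:[65+x/3.3-.35,135+y/3.3-.35]
S=lambda x,y:[315+(x-400)/3.15-.35,165+y/3.15-.35]
C=lambda x,y:[270+x/5-.4,195+(y-370)/5-.4]
D=lambda x,y:[170+(x-400)/5-.4,195+(y-370)/5-.4]
def W(P,X): 
    c,s=np.cos(P[2]),np.sin(P[2]); X=np.array(X,float)
    return np.c_[P[0]+c*X[:,0]-s*X[:,1],P[1]+s*X[:,0]+c*X[:,1],X[:,2]]
def bar(a,y): p=.61-a; return [.215*np.sin(p)-.006*np.cos(p),y,.05+.215*np.cos(p)+.006*np.sin(p)]
tp=[T(27,42),T(38,328),T(177,30),T(188,318),T(134,68),T(144,270)]
sp=[S(472,345),S(700,355),S(585,12),S(635,98)]
def fb(P):
    b=[bar(P[3],-.075),bar(P[3],.075)]
    t=proj("top",W(P,[[.205,-.115,.181],[.205,.115,.181],[.086,-.115,.181],[.086,.115,.181]]+b))-tp
    s=proj("scene",W(P,[[0,-.115,0],[.205,-.115,0],b[1],b[0]]))-sp
    return np.r_[t.ravel(),s.ravel()]
r=least_squares(fb,[.5,.3,1.57,0.1],loss="soft_l1"); print("box",r.x.round(4)); print(fb(r.x).reshape(-1,2).round(1).tolist())
def fm(P):
    L,H=.070,.028
    t=proj("top",W(P,[[L,H,.044],[-L,H,.044],[-L,-H,.044],[L,-H,.044]]))-[C(65,455),C(303,425),C(317,512),C(77,549)]
    s=proj("scene",W(P,[[-L,H,.044],[-L,H,0],[L,H,0],[L,H,.044]]))-[D(460,462),D(460,515),D(672,515),D(675,462)]
    return np.r_[t.ravel(),s.ravel()]
for y0 in (1.6,):
    # image right = -y ; box-x(+) of mould to left = +y, mould +y = -x world -> flip labels by sign
    def g(P): 
        L,H=.070,.028
        t=proj("top",W(P,[[L,-H,.044],[-L,-H,.044],[-L,H,.044],[L,H,.044]]))-[C(65,455),C(303,425),C(317,512),C(77,549)]
        s=proj("scene",W(P,[[-L,-H,.044],[-L,-H,0],[L,-H,0],[L,-H,.044]]))-[D(460,462),D(460,515),D(672,515),D(675,462)]
        return np.r_[t.ravel(),s.ravel()]
    m=least_squares(g,[.45,-.1,y0],loss="soft_l1"); print("mould",m.x.round(4)); print(g(m.x).reshape(-1,2).round(1).tolist())
P=r.x
print("bar now",W(P,[bar(P[3],0)]),"bar shut",W(P,[bar(0,0)]),"down",W(P,[bar(2.18,0)]))
q=read_state()["eef_rot"]; print(Rn.from_quat(q).as_matrix().round(4).tolist())
E
python3 fit.py
```

```text
box [0.5256 0.2711 1.6366 0.0881]
[[0.4, -0.7], [0.4, 0.3], [-0.4, -0.4], [0.4, 0.2], [0.2, 0.3], [-0.1, -0.8], [0.2, -0.8], [0.5, -0.7], [1.9, -0.2], [-0.4, -0.3]]
mould [ 0.4389 -0.1489  1.7005]
[[0.2, -0.2], [0.3, -0.8], [0.4, 1.0], [0.5, 0.3], [-0.0, -0.2], [1.0, 0.2], [0.8, 0.7], [0.0, 0.4]]
bar now [[0.51891681 0.37284911 0.23937102]] bar shut [[0.51784647 0.38908398 0.22966153]] down [[0.53976986 0.05655256 0.04417121]]
[[0.9148, 0.4039, -0.0005], [0.4039, -0.9148, 0.0011], [-0.0, -0.0012, -1.0]]
```

Request:
{"op": "carry_out", "data": {
  "deltas": [
    {"hand":50,"dp":[0.93,-0.34,-0.39],"spin":0.111},
    {"hand":50,"dp":[0.93,-0.34,-0.39],"spin":0.111},
    {"hand":50,"dp":[0.93,-0.34,-0.39],"spin":0.111},
    {"hand":50,"dp":[0.93,-0.34,-0.39],"spin":0.111},
    {"hand":50,"dp":[0.93,-0.34,-0.39],"spin":0.111},
    {"hand":50,"dp":[0.93,-0.34,-0.39],"spin":0.111},
    {"hand":50,"dp":[0.93,-0.34,-0.39],"spin":0.111}
  ]
}}

```text
time: 0.8
ee_pos: [0.4337, -0.3973, 0.321]
eef_rot: [0.999, 0.036, 0.001, 0.0]
ft_force: [0.1, -0.5, -0.2]
width: 0.051
grip_force: 0.0
```

Request:
{"op": "carry_out", "data": {
  "deltas": [
    {"hand":50,"dp":[0.34,-0.94,0],"spin":0},
    {"hand":50,"dp":[0.34,-0.94,0],"spin":0},
    {"hand":50,"dp":[0.34,-0.94,0],"spin":0},
    {"hand":50,"dp":[0.34,-0.94,0],"spin":0},
    {"hand":50,"dp":[0.34,-0.94,0],"spin":0},
    {"hand":50,"dp":[0.34,-0.94,0],"spin":0}
  ]
}}

```text
time: 1.4
ee_pos: [0.5011, -0.1535, 0.3198]
eef_rot: [0.999, 0.038, 0.0, -0.001]
ft_force: [-0.0, -0.5, 0.2]
width: 0.0498
grip_force: 0.0
```

Request:
{"op": "carry_out", "data": {
  "deltas": [
    {"hand":50,"dp":[0.14,-0.95,0],"spin":0},
    {"hand":50,"dp":[0.14,-0.95,0],"spin":0},
    {"hand":50,"dp":[0.14,-0.95,0],"spin":0},
    {"hand":50,"dp":[0.14,-0.95,0],"spin":0},
    {"hand":50,"dp":[0.14,-0.95,0],"spin":0},
    {"hand":50,"dp":[0.14,-0.95,0],"spin":0}
  ]
}}

```text
time: 2.0
ee_pos: [0.5182, 0.0843, 0.3194]
eef_rot: [0.999, 0.037, -0.0, -0.001]
ft_force: [-1.2, -0.8, 0.1]
width: 0.0499
grip_force: 0.0
```

```bash
cat > plan.py <<'E'
from h import *
B=[.5256,.2711,1.6366]
def bw(x,y,z): c,s=np.cos(B[2]),np.sin(B[2]); return np.array([B[0]+c*x-s*y,B[1]+s*x+c*y,z])
def rel(wps):
    s=read_state(); R=Rn.from_quat(s["eef_rot"]).as_matrix(); yaw=np.arctan2(R[1,0],R[0,0])
    print("t",s["time"],"p",s["ee_pos"].round(4),"yaw",yaw.round(4),"w",round(s["width"],4),"F",np.round(s["ft_force"],1),"g",round(float(s["grip_force"]),1))
    for w in wps:
        d=R.T@(np.array(w[:3])-s["ee_pos"])/.25; print(d.round(3).tolist(), round(-((w[3]-yaw+np.pi)%(2*np.pi)-np.pi)/np.pi,3) if len(w)>3 else 0)
def barp(a):
    p=.61-a; return bw(.215*np.sin(p)-.006*np.cos(p),0,.05+.215*np.cos(p)+.006*np.sin(p)-.019)
E
python3 - <<'E'
from plan import *
b=barp(.088); Y=B[2]+np.pi/2-np.pi
rel([[b[0],b[1],.32,Y],[*b,Y]])
E
```

```text
t 2.0 p [0.5182 0.0843 0.3194] yaw 0.0743 w 0.0499 F [-1.2 -0.8  0.1] g 0.0
[0.088, -1.151, -0.0] 0.003
[0.089, -1.15, 0.398] 0.003
```

Request:
{"op": "carry_out", "data": {
  "deltas": [
    {"hand":50,"dp":[0.089,-1,0],"spin":0.003},
    {"hand":50,"dp":[0.089,-1,0],"spin":0.003},
    {"hand":50,"dp":[0.089,-1,0],"spin":0.003},
    {"hand":50,"dp":[0.089,-1,0],"spin":0.003},
    {"hand":50,"dp":[0.089,-1,0],"spin":0.003},
    {"hand":50,"dp":[0.089,-1,0],"spin":0.003}
  ]
}}

```text
time: 2.6
ee_pos: [0.5221, 0.3357, 0.3178]
eef_rot: [0.999, 0.033, -0.002, -0.001]
ft_force: [-0.1, 0.1, 0.2]
width: 0.0501
grip_force: 0.0
```

Request:
{"op": "carry_out", "data": {
  "deltas": [
    {"hand":50,"dp":[0,-0.15,0],"spin":0},
    {"hand":50,"dp":[0,-0.15,0.1],"spin":0},
    {"hand":50,"dp":[0,-0.15,0.25],"spin":0},
    {"hand":50,"dp":[0,-0.15,0.395],"spin":0},
    {"hand":50,"dp":[0,-0.15,0.395],"spin":0},
    {"hand":50,"dp":[0,-0.15,0.395],"spin":0}
  ]
}}

```text
time: 3.2
ee_pos: [0.523, 0.3663, 0.2215]
eef_rot: [1.0, 0.028, -0.0, 0.001]
ft_force: [-0.7, -0.6, 0.8]
width: 0.0502
grip_force: 0.0
```

```bash
python3 - <<'E'
from plan import *
Y=B[2]+np.pi/2-np.pi
rel([[*barp(.088),Y]])
o=[cv2.resize(shot(n)[a:b,c:d],(400,400),interpolation=cv2.INTER_CUBIC) for n,a,b,c,d in(("scene",130,280,310,460),("top",110,260,50,200))]
cv2.imwrite("pics/grip.png",np.hstack(o))
E
```

```text
t 3.2 p [0.523  0.3663 0.2215] yaw 0.056 w 0.0502 F [-0.7 -0.6  0.8] g 0.0
[-0.015, -0.027, 0.005] -0.003
```

View pics/grip.png

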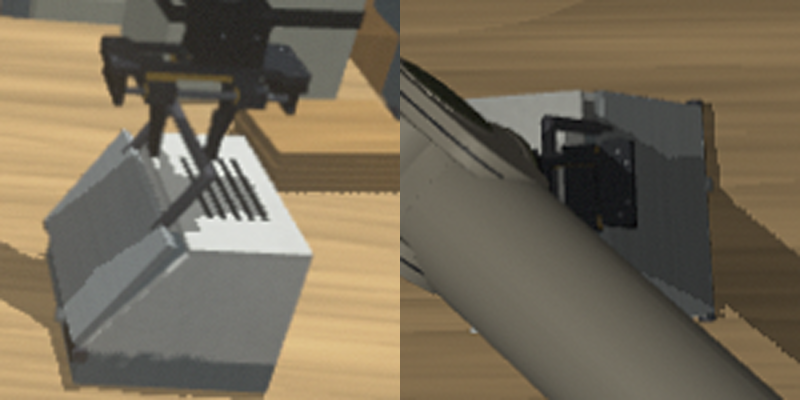

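The fingers straddle the bar at about (185,120) in the left panel. I'll close on it.

Request:
{"op": "carry_out", "data": {
  "deltas": [
    {"hand":30,"dp":[-0.015,-0.027,0.005],"spin":-0.003},
    {"hand":10,"dp":[-0.015,-0.027,0.005],"spin":-0.003},
    {"hand":8,"dp":[-0.015,-0.027,0.005],"spin":-0.003},
    {"hand":8,"dp":[-0.015,-0.027,0.005],"spin":-0.003},
    {"hand":8,"dp":[-0.015,-0.027,0.005],"spin":-0.003},
    {"hand":8,"dp":[-0.015,-0.027,0.005],"spin":-0.003}
  ],
  "force": 20
}}

```text
time: 3.9
ee_pos: [0.5182, 0.3738, 0.2198]
eef_rot: [0.999, 0.033, -0.0, 0.0]
ft_force: [0.4, -1.1, -1.2]
width: 0.0132
grip_force: 20.0
```

```bash
python3 - <<'E'
from plan import *
Y=B[2]+np.pi/2-np.pi
rel([[*barp(a),Y] for a in np.linspace(.09,2.2,22)])
E
```

```text
t 3.9 p [0.5182 0.3738 0.2198] yaw 0.0666 w 0.0132 F [ 0.4 -1.1 -1.2] g 20.0
[0.003, 0.005, -0.003] 0.0
[0.003, 0.084, -0.04] 0.0
[0.002, 0.165, -0.069] 0.0
[0.002, 0.249, -0.089] 0.0
[0.002, 0.334, -0.101] 0.0
[0.002, 0.421, -0.105] 0.0
[0.002, 0.507, -0.099] 0.0
[0.002, 0.592, -0.085] 0.0
[0.002, 0.676, -0.063] 0.0
[0.002, 0.757, -0.032] 0.0
[0.002, 0.834, 0.006] 0.0
[0.002, 0.907, 0.052] 0.0
[0.002, 0.975, 0.106] 0.0
[0.002, 1.037, 0.166] 0.0
[0.002, 1.093, 0.231] 0.0
[0.002, 1.142, 0.302] 0.0
[0.002, 1.184, 0.378] 0.0
[0.002, 1.218, 0.457] 0.0
[0.002, 1.244, 0.54] 0.0
[0.002, 1.262, 0.625] 0.0
[0.002, 1.27, 0.71] 0.0
[0.002, 1.271, 0.797] 0.0
```

Request:
{"op": "carry_out", "data": {
  "deltas": [
    {"hand":8,"dp":[0.002,0.04,-0.02],"spin":0},
    {"hand":8,"dp":[0.002,0.084,-0.04],"spin":0},
    {"hand":8,"dp":[0.002,0.125,-0.056],"spin":0},
    {"hand":8,"dp":[0.002,0.165,-0.069],"spin":0},
    {"hand":8,"dp":[0.002,0.249,-0.089],"spin":0},
    {"hand":8,"dp":[0.002,0.334,-0.101],"spin":0},
    {"hand":8,"dp":[0.002,0.421,-0.105],"spin":0},
    {"hand":8,"dp":[0.002,0.507,-0.099],"spin":0},
    {"hand":8,"dp":[0.002,0.592,-0.085],"spin":0},
    {"hand":8,"dp":[0.002,0.676,-0.063],"spin":0},
    {"hand":8,"dp":[0.002,0.757,-0.032],"spin":0},
    {"hand":8,"dp":[0.002,0.757,-0.032],"spin":0}
  ]
}}

```text
time: 5.1
ee_pos: [0.5313, 0.1807, 0.2274]
eef_rot: [1.0, 0.031, -0.001, 0.002]
ft_force: [-2.6, -4.6, 2.7]
width: 0.0132
grip_force: 20.0
```

```bash
python3 - <<'E'
from plan import *
Y=B[2]+np.pi/2-np.pi
rel([[*barp(a),Y] for a in np.linspace(.09,2.2,22)[9:]])
E
```

```text
t 5.1 p [0.5313 0.1807 0.2274] yaw 0.0619 w 0.0132 F [-2.6 -4.6  2.7] g 20.0
[0.001, -0.017, -0.003] -0.001
[0.001, 0.06, 0.036] -0.001
[0.002, 0.133, 0.082] -0.001
[0.002, 0.201, 0.136] -0.001
[0.003, 0.263, 0.196] -0.001
[0.003, 0.319, 0.262] -0.001
[0.003, 0.368, 0.333] -0.001
[0.003, 0.409, 0.409] -0.001
[0.004, 0.443, 0.488] -0.001
[0.004, 0.469, 0.571] -0.001
[0.004, 0.486, 0.655] -0.001
[0.004, 0.494, 0.741] -0.001
[0.005, 0.494, 0.828] -0.001
```

Request:
{"op": "carry_out", "data": {
  "deltas": [
    {"hand":8,"dp":[0.001,0.06,0.036],"spin":0},
    {"hand":8,"dp":[0.002,0.133,0.082],"spin":0},
    {"hand":8,"dp":[0.002,0.201,0.136],"spin":0},
    {"hand":8,"dp":[0.003,0.263,0.196],"spin":0},
    {"hand":8,"dp":[0.003,0.319,0.262],"spin":0},
    {"hand":8,"dp":[0.003,0.368,0.333],"spin":0},
    {"hand":8,"dp":[0.003,0.409,0.409],"spin":0},
    {"hand":8,"dp":[0.003,0.443,0.488],"spin":0},
    {"hand":8,"dp":[0.003,0.469,0.571],"spin":0},
    {"hand":8,"dp":[0.003,0.486,0.655],"spin":0},
    {"hand":8,"dp":[0.003,0.492,0.7],"spin":0},
    {"hand":8,"dp":[0.003,0.494,0.741],"spin":0},
    {"hand":8,"dp":[0.003,0.494,0.741],"spin":0}
  ]
}}

```text
time: 6.4
ee_pos: [0.54, 0.0565, 0.0414]
eef_rot: [1.0, 0.031, -0.001, 0.003]
ft_force: [0.3, -18.2, -1.5]
width: 0.0126
grip_force: 20.0
```

```bash
python3 - <<'E'
from plan import *
Y=B[2]+np.pi/2-np.pi
rel([[*barp(a),Y] for a in (2.1,2.18,2.2)])
E
```

```text
t 6.4 p [0.54   0.0565 0.0414] yaw 0.0628 w 0.0126 F [  0.3 -18.2  -1.5] g 20.0
[-0.001, -0.001, -0.004] -0.001
[-0.001, -0.001, 0.065] -0.001
[-0.001, -0.002, 0.082] -0.001
```

Request:
{"op": "carry_out", "data": {
  "deltas": [
    {"hand":8,"dp":[0,0.01,0.03],"spin":0},
    {"hand":8,"dp":[0,0.015,0.065],"spin":0},
    {"hand":8,"dp":[0,0.015,0.085],"spin":0},
    {"hand":8,"dp":[0,0.015,0.095],"spin":0},
    {"hand":8,"dp":[0,0.015,0.095],"spin":0}
  ]
}}

```text
time: 6.9
ee_pos: [0.54, 0.0558, 0.0185]
eef_rot: [0.999, 0.033, -0.001, 0.002]
ft_force: [-0.3, -8.1, -2.7]
width: 0.0119
grip_force: 20.0
```

```bash
python3 - <<'E'
from plan import *
Y=B[2]+np.pi/2-np.pi
rel([[*barp(a),Y] for a in (2.1,2.18,2.2)])
cv2.imwrite("pics/down.png",np.hstack([cv2.resize(shot(n)[a:b,c:d],(400,400),interpolation=cv2.INTER_CUBIC) for n,a,b,c,d in(("scene",130,280,275,425),("top",110,260,70,220))]))
E
```

```text
t 6.9 p [0.54   0.0558 0.0185] yaw 0.0652 w 0.0119 F [-0.3 -8.1 -2.7] g 20.0
[-0.001, -0.003, -0.096] -0.0
[-0.001, -0.003, -0.027] -0.0
[-0.001, -0.004, -0.01] -0.0
```

View pics/down.png

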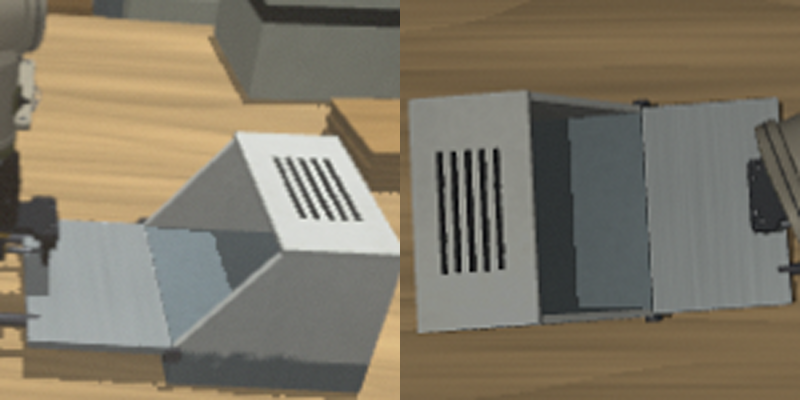

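The door looks level, but the grip has slipped on the bar. I'll check by pressing on the bar from above with closed fingers.

Request:
{"op": "carry_out", "data": {
  "deltas": [
    {"hand":40,"dp":[0,0,0],"spin":0},
    {"hand":50,"dp":[0,0,0],"spin":0},
    {"hand":50,"dp":[0,0,-0.1],"spin":0},
    {"hand":30,"dp":[0,-0.003,-0.27],"spin":0},
    {"hand":0,"dp":[0,-0.003,-0.27],"spin":0},
    {"hand":0,"dp":[0,-0.003,-0.27],"spin":0},
    {"hand":0,"dp":[0,-0.003,-0.27],"spin":0},
    {"hand":0,"dp":[0,-0.003,-0.2],"spin":0},
    {"hand":0,"dp":[0,-0.003,-0.16],"spin":0},
    {"hand":0,"dp":[0,-0.003,-0.14],"spin":0},
    {"hand":0,"dp":[0,-0.003,-0.125],"spin":0},
    {"hand":0,"dp":[0,-0.003,-0.125],"spin":0}
  ]
}}

```text
time: 8.2
ee_pos: [0.5397, 0.0592, 0.0511]
eef_rot: [0.999, 0.034, -0.001, 0.001]
ft_force: [-8.6, -1.9, 15.5]
width: 0.0003
grip_force: 7.5
```

```bash
python3 - <<'E'
from plan import *
Y=1.7005-np.pi/2
m=[.4389,-.1489]
rel([[.5,.05,.15,Y],[.47,-.05,.15,Y],[*m,.15,Y],[*m,.012,Y]])
E
```

```text
t 8.2 p [0.5397 0.0592 0.0511] yaw 0.0671 w 0.0003 F [-8.6 -1.9 15.5] g 7.5
[-0.162, 0.026, -0.395] -0.02
[-0.308, 0.418, -0.394] -0.02
[-0.459, 0.804, -0.394] -0.02
[-0.458, 0.803, 0.158] -0.02
```

```bash
python3 - <<'E'
from plan import *
print(np.round(read_state()["joint_positions"],3))
m=[.4389,-.1489]
for Y in (1.7005,1.7005-np.pi): rel([[*m,.15,Y],[*m,.012,Y]])
E
```

```text
[ 0.289  0.379 -0.565  1.837  0.239  0.996 -1.879]
t 8.2 p [0.5397 0.0592 0.0511] yaw 0.0671 w 0.0003 F [-8.6 -1.9 15.5] g 7.5
[-0.459, 0.804, -0.394] -0.52
[-0.458, 0.803, 0.158] -0.52
t 8.2 p [0.5397 0.0592 0.0511] yaw 0.0671 w 0.0003 F [-8.6 -1.9 15.5] g 7.5
[-0.459, 0.804, -0.394] 0.48
[-0.458, 0.803, 0.158] 0.48
```

Request:
{"op": "carry_out", "data": {
  "deltas": [
    {"hand":20,"dp":[0,0,-0.394],"spin":0},
    {"hand":87,"dp":[-0.1,0.1,-0.394],"spin":-0.1},
    {"hand":87,"dp":[-0.459,0.804,-0.394],"spin":-0.52},
    {"hand":87,"dp":[-0.459,0.804,-0.394],"spin":-0.52},
    {"hand":87,"dp":[-0.459,0.804,-0.394],"spin":-0.52},
    {"hand":87,"dp":[-0.459,0.804,-0.394],"spin":-0.52},
    {"hand":87,"dp":[-0.459,0.804,-0.394],"spin":-0.52},
    {"hand":87,"dp":[-0.459,0.804,-0.394],"spin":-0.52},
    {"hand":87,"dp":[-0.459,0.804,-0.394],"spin":-0.52},
    {"hand":87,"dp":[-0.459,0.804,-0.394],"spin":-0.52},
    {"hand":87,"dp":[-0.459,0.804,-0.394],"spin":-0.52},
    {"hand":87,"dp":[-0.459,0.804,-0.394],"spin":-0.52},
    {"hand":87,"dp":[-0.459,0.804,-0.394],"spin":-0.52},
    {"hand":87,"dp":[-0.459,0.804,-0.394],"spin":-0.52},
    {"hand":87,"dp":[-0.459,0.804,-0.394],"spin":-0.52},
    {"hand":87,"dp":[-0.459,0.804,-0.394],"spin":-0.52},
    {"hand":87,"dp":[-0.459,0.804,-0.394],"spin":-0.52}
  ]
}}

```text
time: 9.9
ee_pos: [0.4394, -0.1489, 0.1488]
eef_rot: [0.66, 0.751, -0.0, 0.0]
ft_force: [-0.3, -0.3, -0.3]
width: 0.0867
grip_force: 0.0
```

```bash
python3 - <<'E'
from plan import *
m=[.4389,-.1489]; Y=1.7005
rel([[*m,.15,Y],[*m,.012,Y]]); print(np.round(read_state()["joint_positions"],3))
E
```

```text
t 9.9 p [ 0.4394 -0.1489  0.1488] yaw 1.6993 w 0.0867 F [-0.3 -0.3 -0.3] g 0.0
[0.0, -0.002, -0.005] -0.0
[0.0, -0.002, 0.547] -0.0
[ 0.768  0.071 -0.554  1.94   0.041  1.141  0.327]
```

Request:
{"op": "carry_out", "data": {
  "deltas": [
    {"hand":87,"dp":[0,0,0.15],"spin":0},
    {"hand":87,"dp":[0,0,0.35],"spin":0},
    {"hand":87,"dp":[0,0,0.47],"spin":0},
    {"hand":87,"dp":[0,0,0.545],"spin":0},
    {"hand":87,"dp":[0,0,0.545],"spin":0},
    {"hand":70,"dp":[0,0,0.545],"spin":0},
    {"hand":50,"dp":[0,0,0.545],"spin":0},
    {"hand":50,"dp":[0,0,0.545],"spin":0},
    {"hand":50,"dp":[0,0,0.545],"spin":0},
    {"hand":50,"dp":[0,0,0.545],"spin":0}
  ],
  "force": 25
}}

```text
time: 10.9
ee_pos: [0.4395, -0.1492, 0.013]
eef_rot: [0.66, 0.751, -0.0, 0.0]
ft_force: [0.2, 0.4, 6.4]
width: 0.0561
grip_force: 25.0
```

```bash
python3 - <<'E'
from plan import *
m=[.4389,-.1489]; Y=1.6366
p=bw(-.075,0,.08)
rel([[*m,.13,Y],[*p[:2],.13,Y],[*p,Y],[*p[:2],.062,Y]]); print(np.round(read_state()["joint_positions"],3))
E
```

```text
t 10.9 p [ 0.4395 -0.1492  0.013 ] yaw 1.7005 w 0.0561 F [0.2 0.4 6.4] g 25.0
[0.001, -0.002, -0.468] 0.02
[1.323, 0.54, -0.469] 0.02
[1.323, 0.54, -0.269] 0.02
[1.323, 0.54, -0.197] 0.02
[ 0.721  0.272 -0.535  2.061  0.184  0.853  0.21 ]
```

Request:
{"op": "carry_out", "data": {
  "deltas": [
    {"hand":50,"dp":[0,0,-0.06],"spin":0},
    {"hand":50,"dp":[0,0,-0.18],"spin":0},
    {"hand":50,"dp":[0,0,-0.34],"spin":0},
    {"hand":50,"dp":[0.05,0.03,-0.48],"spin":0},
    {"hand":50,"dp":[0.18,0.09,-0.5],"spin":0.01},
    {"hand":50,"dp":[0.32,0.15,-0.5],"spin":0.02},
    {"hand":50,"dp":[0.46,0.21,-0.5],"spin":0.02},
    {"hand":50,"dp":[0.6,0.27,-0.5],"spin":0.02},
    {"hand":50,"dp":[0.74,0.33,-0.5],"spin":0.02},
    {"hand":50,"dp":[0.86,0.39,-0.5],"spin":0.02},
    {"hand":50,"dp":[0.94,0.45,-0.5],"spin":0.02},
    {"hand":50,"dp":[0.97,0.51,-0.5],"spin":0.02},
    {"hand":50,"dp":[0.97,0.54,-0.5],"spin":0.02}
  ]
}}

```text
time: 12.2
ee_pos: [0.542, 0.1107, 0.1371]
eef_rot: [0.682, 0.731, 0.0, -0.001]
ft_force: [-0.4, -0.2, -2.9]
width: 0.0559
grip_force: 25.0
```

```bash
python3 - <<'E'
from plan import *
Y=1.6366
p=bw(-.075,0,.08)
rel([[*p[:2],.13,Y],[*p,Y],[*p[:2],.066,Y],[*p[:2],.062,Y]])
E
```

```text
t 12.2 p [0.542  0.1107 0.1371] yaw 1.6402 w 0.0559 F [-0.4 -0.2 -2.9] g 25.0
[0.345, -0.022, 0.029] 0.001
[0.345, -0.022, 0.229] 0.001
[0.345, -0.022, 0.285] 0.001
[0.345, -0.022, 0.301] 0.001
```

Request:
{"op": "carry_out", "data": {
  "deltas": [
    {"hand":50,"dp":[0.1,-0.01,0],"spin":0.001},
    {"hand":50,"dp":[0.22,-0.022,0],"spin":0.001},
    {"hand":50,"dp":[0.31,-0.022,0],"spin":0.001},
    {"hand":50,"dp":[0.345,-0.022,0.05],"spin":0.001},
    {"hand":50,"dp":[0.345,-0.022,0.12],"spin":0.001},
    {"hand":50,"dp":[0.345,-0.022,0.19],"spin":0.001},
    {"hand":50,"dp":[0.345,-0.022,0.235],"spin":0.001},
    {"hand":50,"dp":[0.345,-0.022,0.26],"spin":0.001},
    {"hand":50,"dp":[0.345,-0.022,0.265],"spin":0.001},
    {"hand":50,"dp":[0.345,-0.022,0.265],"spin":0.001}
  ]
}}

```text
time: 13.2
ee_pos: [0.5309, 0.1945, 0.0715]
eef_rot: [0.684, 0.729, 0.0, 0.0]
ft_force: [-0.1, -0.4, -3.8]
width: 0.0557
grip_force: 25.0
```

```bash
python3 - <<'E'
from plan import *
Y=1.6366
p=bw(-.075,0,.08)
rel([[*p[:2],.064,Y],[*p[:2],.062,Y]])
E
```

```text
t 13.2 p [0.5309 0.1945 0.0715] yaw 1.6344 w 0.0557 F [-0.1 -0.4 -3.8] g 25.0
[0.007, -0.001, 0.03] -0.001
[0.007, -0.001, 0.038] -0.001
```

Lower gently until the force shows contact.

Request:
{"op": "carry_out", "data": {
  "deltas": [
    {"hand":50,"dp":[0.007,0,0.008],"spin":0},
    {"hand":50,"dp":[0.007,0,0.016],"spin":0},
    {"hand":50,"dp":[0.007,0,0.024],"spin":0},
    {"hand":50,"dp":[0.007,0,0.03],"spin":0},
    {"hand":50,"dp":[0.007,0,0.03],"spin":0}
  ]
}}

```text
time: 13.7
ee_pos: [0.5304, 0.1964, 0.0635]
eef_rot: [0.684, 0.729, -0.0, -0.0]
ft_force: [-0.8, 0.5, -3.6]
width: 0.0557
grip_force: 25.0
```

Request:
{"op": "carry_out", "data": {
  "deltas": [
    {"hand":50,"dp":[0,0,0.005],"spin":0},
    {"hand":50,"dp":[0,0,0.009],"spin":0},
    {"hand":50,"dp":[0,0,0.009],"spin":0}
  ]
}}

```text
time: 14.0
ee_pos: [0.5306, 0.1965, 0.063]
eef_rot: [0.684, 0.729, -0.0, 0.001]
ft_force: [-7.9, -4.2, 12.7]
width: 0.0557
grip_force: 25.0
```

Contact is made, so I release and rise.

Request:
{"op": "carry_out", "data": {
  "deltas": [
    {"hand":60,"dp":[0,0,-0.004],"spin":0},
    {"hand":80,"dp":[0,0,-0.004],"spin":0},
    {"hand":87,"dp":[0,0,-0.004],"spin":0},
    {"hand":87,"dp":[0,0,-0.004],"spin":0},
    {"hand":87,"dp":[0,0,-0.1],"spin":0},
    {"hand":87,"dp":[0,0,-0.25],"spin":0},
    {"hand":87,"dp":[0,0,-0.35],"spin":0},
    {"hand":40,"dp":[0,0,-0.35],"spin":0},
    {"hand":20,"dp":[-0.2,0,-0.35],"spin":0},
    {"hand":20,"dp":[-0.4,0,-0.35],"spin":0},
    {"hand":20,"dp":[-0.45,0,-0.35],"spin":0},
    {"hand":20,"dp":[-0.45,0,-0.35],"spin":0}
  ]
}}

```text
time: 15.2
ee_pos: [0.5378, 0.081, 0.1482]
eef_rot: [0.686, 0.728, -0.001, 0.0]
ft_force: [0.1, 0.4, -0.7]
width: 0.0549
grip_force: 0.0
```

```bash
python3 - <<'E'
from plan import *
Y=1.6366
cv2.imwrite("pics/placed.png",np.hstack([cv2.resize(shot(n)[a:b,c:d],(400,400),interpolation=cv2.INTER_CUBIC) for n,a,b,c,d in(("scene",150,300,275,425),("top",110,260,70,220))]))
rel([[*bw(x,0,.15),Y] for x in (-.175,)]+[[*bw(x,0,.074),Y] for x in (-.175,-.155,.034)])
E
```

```text
t 15.3 p [0.5374 0.0851 0.1487] yaw 1.6351 w 0.0468 F [ 0.4  0.  -0.4] g 0.0
[0.046, 0.002, -0.005] -0.0
[0.045, 0.002, 0.299] -0.0
[0.125, 0.002, 0.299] -0.0
[0.881, 0.001, 0.299] -0.0
```

View pics/placed.png

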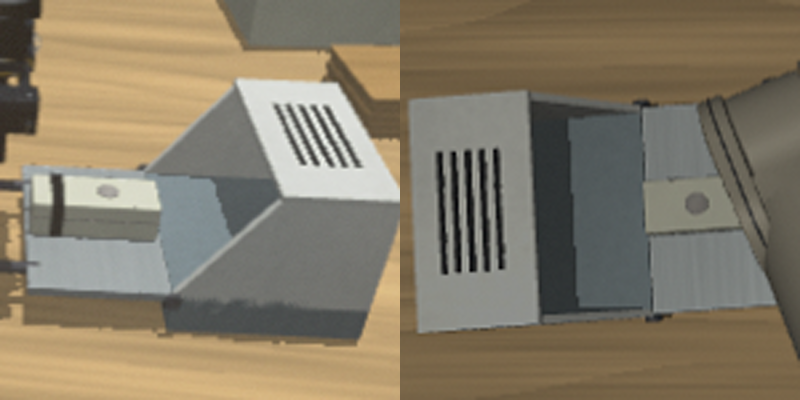

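The mould stands upright on the lowered door, aligned, with its end at the hinge at about (645,205) in the right panel. Next I descend behind it and push.

Request:
{"op": "carry_out", "data": {
  "deltas": [
    {"hand":20,"dp":[0.045,0.002,0],"spin":0},
    {"hand":20,"dp":[0.045,0.002,0.1],"spin":0},
    {"hand":20,"dp":[0.045,0.002,0.2],"spin":0},
    {"hand":20,"dp":[0.045,0.002,0.295],"spin":0},
    {"hand":20,"dp":[0.045,0.002,0.295],"spin":0},
    {"hand":20,"dp":[0.09,0.002,0.295],"spin":0},
    {"hand":20,"dp":[0.12,0.002,0.295],"spin":0},
    {"hand":20,"dp":[0.15,0.002,0.295],"spin":0},
    {"hand":20,"dp":[0.19,0.002,0.295],"spin":0},
    {"hand":20,"dp":[0.23,0.002,0.295],"spin":0},
    {"hand":20,"dp":[0.27,0.002,0.295],"spin":0},
    {"hand":20,"dp":[0.31,0.002,0.295],"spin":0},
    {"hand":20,"dp":[0.35,0.002,0.295],"spin":0},
    {"hand":20,"dp":[0.39,0.002,0.295],"spin":0},
    {"hand":20,"dp":[0.43,0.002,0.295],"spin":0},
    {"hand":20,"dp":[0.47,0.002,0.295],"spin":0},
    {"hand":20,"dp":[0.5,0.002,0.295],"spin":0},
    {"hand":20,"dp":[0.5,0.002,0.295],"spin":0}
  ]
}}

```text
time: 17.1
ee_pos: [0.5296, 0.2109, 0.0752]
eef_rot: [0.683, 0.73, 0.0, -0.001]
ft_force: [0.2, 0.4, 0.3]
width: 0.0201
grip_force: 0.0
```

```bash
python3 - <<'E'
from plan import *
Y=1.6366
rel([[*bw(x,0,.074),Y] for x in (-.06,0,.034)])
E
```

```text
t 17.1 p [0.5296 0.2109 0.0752] yaw 1.6368 w 0.0201 F [0.2 0.4 0.3] g 0.0
[0.001, -0.0, 0.005] 0.0
[0.241, -0.0, 0.005] 0.0
[0.377, -0.0, 0.005] 0.0
```

Request:
{"op": "carry_out", "data": {
  "deltas": [
    {"hand":20,"dp":[0.03,0,0],"spin":0},
    {"hand":20,"dp":[0.06,0,0],"spin":0},
    {"hand":20,"dp":[0.09,0,0],"spin":0},
    {"hand":20,"dp":[0.12,0,0],"spin":0},
    {"hand":20,"dp":[0.15,0,0],"spin":0},
    {"hand":20,"dp":[0.18,0,0],"spin":0},
    {"hand":20,"dp":[0.21,0,0],"spin":0},
    {"hand":20,"dp":[0.24,0,0],"spin":0},
    {"hand":20,"dp":[0.27,0,0],"spin":0},
    {"hand":20,"dp":[0.29,0,0],"spin":0},
    {"hand":20,"dp":[0.31,0,0],"spin":0},
    {"hand":20,"dp":[0.33,0,0],"spin":0},
    {"hand":20,"dp":[0.35,0,0],"spin":0},
    {"hand":20,"dp":[0.365,0,0],"spin":0},
    {"hand":20,"dp":[0.373,0,0],"spin":0},
    {"hand":20,"dp":[0.373,0,0],"spin":0}
  ]
}}

```text
time: 18.7
ee_pos: [0.5241, 0.3026, 0.0753]
eef_rot: [0.684, 0.73, 0.0, -0.0]
ft_force: [-0.1, -0.2, -0.1]
width: 0.0198
grip_force: 0.0
```

```bash
python3 - <<'E'
from plan import *
Y=1.6366
rel([[*bw(x,0,.074),Y] for x in (.034,)])
cv2.imwrite("pics/pushed.png",np.hstack([cv2.resize(shot(n)[a:b,c:d],(400,400),interpolation=cv2.INTER_CUBIC) for n,a,b,c,d in(("scene",150,300,275,425),("top",110,260,70,220))]))
E
```

```text
t 18.7 p [0.5241 0.3026 0.0753] yaw 1.6352 w 0.0198 F [-0.1 -0.2 -0.1] g 0.0
[0.01, -0.002, 0.005] -0.0
```

View pics/pushed.png

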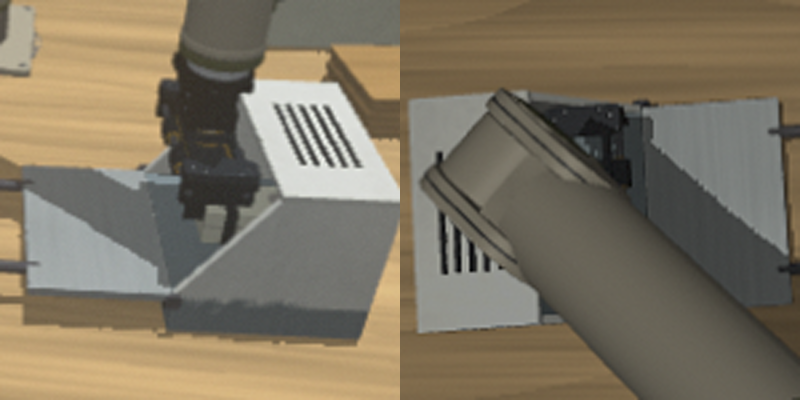

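Request:
{"op": "carry_out", "data": {
  "deltas": [
    {"hand":20,"dp":[-0.15,0,0],"spin":0},
    {"hand":20,"dp":[-0.35,0,0],"spin":0},
    {"hand":20,"dp":[-0.5,0,-0.15],"spin":0},
    {"hand":30,"dp":[-0.65,0,-0.3],"spin":0.05},
    {"hand":40,"dp":[-0.8,0,-0.3],"spin":0.5},
    {"hand":40,"dp":[-0.98,0,-0.3],"spin":0.5},
    {"hand":40,"dp":[-0.98,0,-0.3],"spin":0.5},
    {"hand":40,"dp":[-0.98,0,-0.3],"spin":0.5},
    {"hand":40,"dp":[-0.98,0,-0.3],"spin":0.5},
    {"hand":40,"dp":[-0.98,0,-0.3],"spin":0.5},
    {"hand":40,"dp":[-0.98,0,-0.3],"spin":0.5},
    {"hand":40,"dp":[-0.98,0,-0.3],"spin":0.5},
    {"hand":40,"dp":[-0.98,0,-0.3],"spin":0.5},
    {"hand":40,"dp":[-0.98,0,-0.3],"spin":0.5},
    {"hand":40,"dp":[-0.98,0,-0.3],"spin":0.5},
    {"hand":40,"dp":[-0.98,0,-0.3],"spin":0.5}
  ]
}}

```text
time: 20.4
ee_pos: [0.5399, 0.0577, 0.1504]
eef_rot: [0.999, 0.033, 0.0, -0.0]
ft_force: [-0.6, 0.6, -0.1]
width: 0.0402
grip_force: 0.0
```

```bash
python3 - <<'E'
from plan import *
Y=.0658
b=barp(2.18); rel([[b[0],b[1],.1,Y],[*b,Y]])
i=shot("scene");j=shot("top")
def lines(n,im):
    out=im.copy()
    return out
cv2.imwrite("pics/inside.png",np.hstack([cv2.resize(im[a:b,c:d],(400,400),interpolation=cv2.INTER_CUBIC) for im,a,b,c,d in((i,180,280,320,420),(j,130,240,90,200))]))
for n in("scene","top"): print(n,[proj(n,[bw(x,y,.093)])[0].round(1).tolist() for x,y in((.04,-.028),(.04,.028),(.03,-.028),(.05,-.028))])
E
```

```text
t 20.4 p [0.5399 0.0577 0.1504] yaw 0.0666 w 0.0402 F [-0.6  0.6 -0.1] g 0.0
[-0.001, 0.004, 0.202] 0.0
[-0.001, 0.005, 0.501] 0.0
scene [[352.0, 229.0], [348.7, 217.8], [348.6, 228.9], [355.5, 229.2]]
top [[144.7, 178.4], [145.7, 198.3], [148.2, 178.1], [141.1, 178.6]]
```

View pics/inside.png

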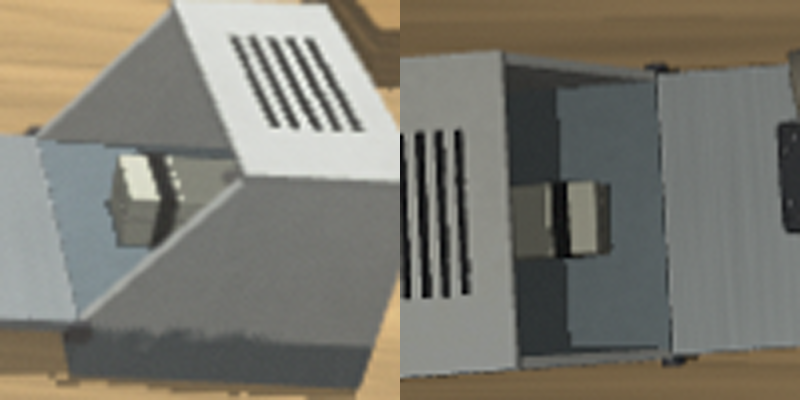

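The mould's rear top edge is at top-view (144,180), which puts it at box x ≈ 41 mm. The shut door's face at that height is at 31 mm, so it's clear. Now I grip the bar again.

Request:
{"op": "carry_out", "data": {
  "deltas": [
    {"hand":45,"dp":[0,0.012,0.15],"spin":0},
    {"hand":45,"dp":[0,0.012,0.3],"spin":0},
    {"hand":45,"dp":[0,0.012,0.42],"spin":0},
    {"hand":45,"dp":[0,0.012,0.5],"spin":0},
    {"hand":45,"dp":[0,0.012,0.5],"spin":0},
    {"hand":20,"dp":[0,0.012,0.5],"spin":0},
    {"hand":8,"dp":[0,0.012,0.5],"spin":0},
    {"hand":8,"dp":[0,0.012,0.5],"spin":0},
    {"hand":8,"dp":[0,0.012,0.5],"spin":0},
    {"hand":8,"dp":[0,0.012,0.5],"spin":0}
  ],
  "force": 25
}}

```text
time: 21.5
ee_pos: [0.5405, 0.0559, 0.026]
eef_rot: [0.999, 0.032, 0.001, -0.001]
ft_force: [-0.2, 6.7, 1.0]
width: 0.0134
grip_force: 9.4
```

```bash
python3 - <<'E'
from plan import *
rel([[*barp(a),.0658] for a in np.linspace(2.18,0,23)])
E
```

```text
t 21.5 p [0.5405 0.0559 0.026 ] yaw 0.0645 w 0.0134 F [-0.2  6.7  1. ] g 9.4
[-0.003, -0.003, 0.003] -0.0
[-0.003, -0.005, -0.082] -0.0
[-0.003, -0.015, -0.166] -0.0
[-0.003, -0.034, -0.25] -0.0
[-0.002, -0.061, -0.33] -0.0
[-0.002, -0.096, -0.408] -0.0
[-0.002, -0.138, -0.482] -0.0
[-0.002, -0.188, -0.552] -0.0
[-0.002, -0.244, -0.616] -0.0
[-0.002, -0.306, -0.674] -0.0
[-0.002, -0.373, -0.726] -0.0
[-0.002, -0.446, -0.771] -0.0
[-0.002, -0.522, -0.809] -0.0
[-0.002, -0.602, -0.838] -0.0
[-0.003, -0.684, -0.86] -0.0
[-0.003, -0.769, -0.874] -0.0
[-0.003, -0.854, -0.879] -0.0
[-0.003, -0.939, -0.876] -0.0
[-0.003, -1.023, -0.864] -0.0
[-0.003, -1.106, -0.844] -0.0
[-0.003, -1.186, -0.816] -0.0
[-0.003, -1.264, -0.78] -0.0
[-0.004, -1.337, -0.737] -0.0
```

Request:
{"op": "carry_out", "data": {
  "deltas": [
    {"hand":8,"dp":[0,-0.005,-0.04],"spin":0},
    {"hand":8,"dp":[0,-0.005,-0.082],"spin":0},
    {"hand":8,"dp":[0,-0.01,-0.124],"spin":0},
    {"hand":8,"dp":[0,-0.015,-0.166],"spin":0},
    {"hand":8,"dp":[0,-0.034,-0.25],"spin":0},
    {"hand":8,"dp":[0,-0.061,-0.33],"spin":0},
    {"hand":8,"dp":[0,-0.096,-0.408],"spin":0},
    {"hand":8,"dp":[0,-0.138,-0.482],"spin":0},
    {"hand":8,"dp":[0,-0.188,-0.552],"spin":0},
    {"hand":8,"dp":[0,-0.244,-0.616],"spin":0},
    {"hand":8,"dp":[0,-0.306,-0.674],"spin":0},
    {"hand":8,"dp":[0,-0.373,-0.726],"spin":0},
    {"hand":8,"dp":[0,-0.446,-0.771],"spin":0},
    {"hand":8,"dp":[0,-0.446,-0.771],"spin":0}
  ]
}}

```text
time: 22.9
ee_pos: [0.5336, 0.1645, 0.2231]
eef_rot: [0.999, 0.032, 0.002, 0.002]
ft_force: [-7.8, -13.8, 26.3]
width: 0.0134
grip_force: 25.0
```

```bash
python3 - <<'E'
from plan import *
rel([[*barp(a),.0658] for a in np.linspace(2.18,0,23)[11:]])
E
```

```text
t 22.9 p [0.5336 0.1645 0.2231] yaw 0.063 w 0.0134 F [ -7.8 -13.8  26.3] g 25.0
[-0.004, -0.009, 0.016] -0.001
[-0.004, -0.085, -0.022] -0.001
[-0.004, -0.165, -0.052] -0.001
[-0.004, -0.247, -0.074] -0.001
[-0.005, -0.331, -0.088] -0.001
[-0.005, -0.416, -0.094] -0.001
[-0.005, -0.501, -0.091] -0.001
[-0.005, -0.586, -0.08] -0.001
[-0.006, -0.669, -0.061] -0.001
[-0.006, -0.75, -0.033] -0.001
[-0.006, -0.827, 0.003] -0.001
[-0.007, -0.901, 0.045] -0.001
```

Request:
{"op": "carry_out", "data": {
  "deltas": [
    {"hand":8,"dp":[0,0,-0.012],"spin":0},
    {"hand":8,"dp":[0,-0.076,-0.05],"spin":0},
    {"hand":8,"dp":[0,-0.156,-0.08],"spin":0},
    {"hand":8,"dp":[0,-0.238,-0.102],"spin":0},
    {"hand":8,"dp":[0,-0.322,-0.116],"spin":0},
    {"hand":8,"dp":[0,-0.407,-0.122],"spin":0},
    {"hand":8,"dp":[0,-0.492,-0.119],"spin":0},
    {"hand":8,"dp":[0,-0.577,-0.108],"spin":0},
    {"hand":8,"dp":[0,-0.66,-0.089],"spin":0},
    {"hand":8,"dp":[0,-0.741,-0.061],"spin":0},
    {"hand":8,"dp":[0,-0.78,-0.043],"spin":0},
    {"hand":8,"dp":[0,-0.818,-0.025],"spin":0},
    {"hand":8,"dp":[0,-0.818,-0.025],"spin":0}
  ]
}}

```text
time: 24.2
ee_pos: [0.5198, 0.3708, 0.2241]
eef_rot: [0.999, 0.032, 0.0, -0.0]
ft_force: [3.4, 2.4, -1.1]
width: 0.0133
grip_force: 25.0
```

```bash
python3 - <<'E'
from plan import *
rel([[*barp(a),.0658] for a in (.1,.05,0)])
E
```

```text
t 24.2 p [0.5198 0.3708 0.2241] yaw 0.0647 w 0.0133 F [ 3.4  2.4 -1.1] g 25.0
[-0.003, 0.0, 0.01] -0.0
[-0.003, -0.037, 0.031] -0.0
[-0.003, -0.074, 0.054] -0.0
```

Request:
{"op": "carry_out", "data": {
  "deltas": [
    {"hand":8,"dp":[0,-0.02,0.012],"spin":0},
    {"hand":8,"dp":[0,-0.04,0.024],"spin":0},
    {"hand":8,"dp":[0,-0.06,0.036],"spin":0},
    {"hand":8,"dp":[0,-0.075,0.046],"spin":0},
    {"hand":8,"dp":[0,-0.075,0.046],"spin":0}
  ]
}}

```text
time: 24.7
ee_pos: [0.5187, 0.3885, 0.2128]
eef_rot: [0.999, 0.032, -0.0, 0.001]
ft_force: [-0.7, -2.8, 5.5]
width: 0.0132
grip_force: 25.0
```

Request:
{"op": "carry_out", "data": {
  "deltas": [
    {"hand":8,"dp":[0,-0.008,0.006],"spin":0},
    {"hand":8,"dp":[0,-0.016,0.012],"spin":0},
    {"hand":8,"dp":[0,-0.024,0.018],"spin":0},
    {"hand":8,"dp":[0,-0.024,0.018],"spin":0},
    {"hand":8,"dp":[0,-0.024,0.018],"spin":0}
  ]
}}

```text
time: 25.2
ee_pos: [0.5205, 0.3888, 0.2107]
eef_rot: [1.0, 0.029, 0.001, 0.004]
ft_force: [-6.7, -26.2, 27.7]
width: 0.0131
grip_force: 25.0
```

It's at the stop: 26 N with no further travel. I'll relax, open and rise straight up.

Request:
{"op": "carry_out", "data": {
  "deltas": [
    {"hand":8,"dp":[0,0.02,-0.013],"spin":0},
    {"hand":8,"dp":[0,0.02,-0.013],"spin":0},
    {"hand":30,"dp":[0,0.02,-0.013],"spin":0},
    {"hand":50,"dp":[0,0.02,-0.013],"spin":0},
    {"hand":50,"dp":[0,0.02,-0.013],"spin":0},
    {"hand":50,"dp":[0,0.02,-0.1],"spin":0},
    {"hand":50,"dp":[0,0.02,-0.25],"spin":0},
    {"hand":50,"dp":[0,0.02,-0.4],"spin":0},
    {"hand":50,"dp":[0,0.3,-0.5],"spin":0},
    {"hand":50,"dp":[0,0.6,-0.5],"spin":0},
    {"hand":50,"dp":[0,0.95,-0.5],"spin":0},
    {"hand":50,"dp":[0,0.95,-0.5],"spin":0},
    {"hand":50,"dp":[0,0.95,-0.5],"spin":0},
    {"hand":50,"dp":[0,0.95,-0.5],"spin":0}
  ]
}}

```text
time: 26.6
ee_pos: [0.5346, 0.1517, 0.3334]
eef_rot: [1.0, 0.028, 0.0, 0.001]
ft_force: [0.6, 0.6, 0.3]
width: 0.0502
grip_force: 0.0
```

Request:
{"op": "carry_out", "data": {
  "deltas": [
    {"hand":50,"dp":[0,0.95,0],"spin":0},
    {"hand":50,"dp":[0,0.95,0],"spin":0},
    {"hand":50,"dp":[0,0.95,0],"spin":0},
    {"hand":50,"dp":[0,0.95,0],"spin":0},
    {"hand":50,"dp":[0,0.95,0],"spin":0},
    {"hand":50,"dp":[0,0.95,0],"spin":0},
    {"hand":50,"dp":[0,0.95,0],"spin":0}
  ]
}}

```text
time: 27.3
ee_pos: [0.5488, -0.079, 0.3329]
eef_rot: [0.999, 0.032, -0.0, -0.0]
ft_force: [0.4, 1.1, -0.9]
width: 0.0504
grip_force: 0.0
```

```bash
python3 - <<'E'
from plan import *
rel([]); o=[]
for n,a,b,c,d in(("scene",150,280,300,430),("top",120,250,60,190)):
    im=shot(n)
    for e,col in ((0,(0,0,255)),(.09,(0,255,0))):
        p=.61-e; q=[proj(n,[bw(.215*np.sin(p)-.006*np.cos(p),y,.05+.215*np.cos(p)+.006*np.sin(p))])[0] for y in(-.075,.075)]
        print(n,e,np.round(q,1).tolist())
    o.append(cv2.resize(im[a:b,c:d],(400,400),interpolation=cv2.INTER_CUBIC))
cv2.imwrite("pics/shut.png",np.hstack(o))
E
```

```text
t 27.3 p [ 0.5488 -0.079   0.3329] yaw 0.0635 w 0.0504 F [ 0.4  1.1 -0.9] g 0.0
scene 0 [[394.3, 198.9], [380.2, 171.5]]
scene 0.09 [[388.7, 195.4], [375.1, 168.2]]
top 0 [[100.3, 156.6], [102.9, 216.2]]
top 0.09 [[105.6, 155.5], [108.3, 215.7]]
```

View pics/shut.png

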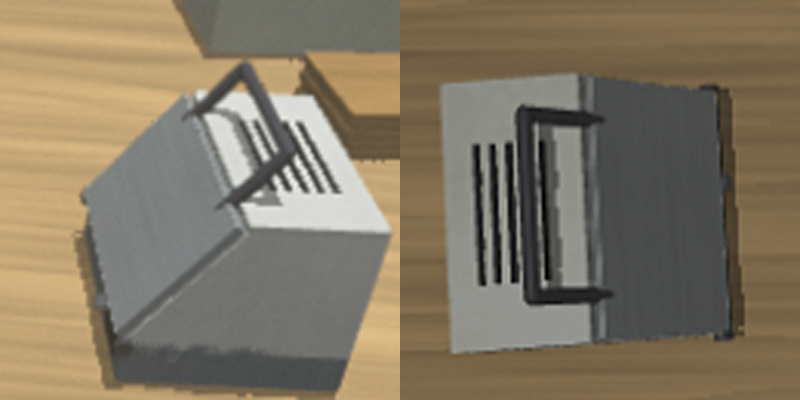

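The bar is at top-view (100,156), matching the predicted shut position (100.3,156.6). The door sits flush, so I'll hand in.

```bash
python3 -c "
from bench import *
print(close_job())"
```

```text
the job is handed in; nothing more can be done
None
```

The long mould is inside the drying box with the door fully shut, nothing else was moved, and I handed the job in at about 27 s; no verdict came back.

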